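Set the sprung length stop and push the tube up to it

TASK

Set the length stop of the fixture: with the fingertips push the upright plate of the sprung slide all the way in, towards the square tube, then let go so that the slide springs back and the stop pin latches it at mid position. Then push the square tube along its channel until its end rests against the nose of the latched slide. Only push: do not pick the tube up, and leave the pipe offcut, wood block and nut beside the fixture where they are.

Things in the scene. Friction and masses are not known exactly. Their poses are not given: they have to be found in the camera images.
- fixture: Fixed grey base plate 110 x 400 x 12 mm flat on the worktop, long side along its own y; origin at the centre of its underside, z up. Its -y half carries the sprung slide and, at y = -75 mm, a dark bridge with the stop pin. Its +y half (y = 25 to 195 mm) is the tube channel: two rails 46 mm apart, 8 mm wide, top 24 mm above the worktop.
- stop_slide (a joint): Sprung steel slide: how far it is pushed along the fixture's +y, m. 0 = home (as at the start), 0.040 = fully in, at a rigid end stop. The spring drives it back with 3 N at 0 rising to 5.4 N at 0.040. The pin drops once the slide has passed 0.020; on release the slide then returns only to about 0.020, latched, and the pin holds it there against the tube.
- stop_pin (a joint): Upright sprung stop pin in the bridge (78 mm wide in x, 26 mm in y, top 50 mm above the worktop; black pin knob 21 mm across, reaching 76 mm). It works by itself: 0 = riding up on the slide (unlatched), 0.007 m = dropped into the slide's slot (latched).
- push_plate (a point): Point on the outer face (looking along the fixture's -y) of the slide's upright push plate, on the fixture's centre line, 45 mm above the worktop. The plate is 44 mm wide, 10 mm thick, 13 to 58 mm above the worktop; the 45 mm of base plate outside it are bare. Push it along the fixture's +y. Moves with the slide.
- nose (a point): Centre of the nose face of the slide (44 mm wide, 13 to 56 mm above the worktop) that looks along the fixture's +y towards the tube. Moves with the slide; its axes are parallel to the fixture's.
- tube_center (a point): Centre of the loose steel square tube, 40 x 40 mm, 3 mm wall, 120 mm long, 0.3 to 0.6 kg, open at both ends, which lies in the channel on the base plate along the fixture's y, its top 52 mm above the worktop. Its y axis runs along its length, away from the slide.
- tube_near_end (a point): Middle of the tube's end plane that faces the slide's nose (60 mm from the centre along the tube's -y), 32 mm above the worktop.
- tube_far_end (a point): Middle of the tube's other end plane (60 mm from the centre along the tube's +y), to be pushed along the fixture's -y; the end is open, so a finger must reach above the tube's top (52 mm) to bear on the rim of its end.
- pipe: Bystander: rusty round pipe offcut, 48 mm across, 70 mm tall, standing beside the fixture on its +x side; origin at the centre of its underside.
- block: Bystander: hardwood block 45 x 90 x 42 mm beside the fixture on its +x side; origin at the centre of its underside.
- nut: Bystander: plain steel hexagon nut 31 x 36 x 16 mm beside the fixture on its -x side; origin at the centre of its underside.
There are look-alikes about, which are no part of the job. Leave any pink or purple look-alike of the part that bears tube_center alone.

How it is judged:
On the way, in this order (a step that is already met when the one before it is completed fails the run):
1. the slide is pushed all the way in (value of joint stop_slide above 0.037 m).
2. the slide has sprung back and stands latched at mid position (value of joint stop_slide between 0.017 and 0.023 m and value of joint stop_pin above 0.005 m), for 0.2 s.
3. the tube's end rests against the nose of the slide (value of joint stop_slide between 0.017 and 0.023 m and y of tube_near_end in the frame of nose below 0.004 m), for 0.2 s.
At the end, for the whole second after the job is handed in: The slide stands at mid position (17 to 23 mm) with the stop pin dropped (more than 5 mm), and the tube lies flat in its channel (centre within 6 mm of the centre line) with its end against the slide's nose (gap under 4 mm) (all of step 3 and value of joint stop_pin above 0.005 m and y of tube_near_end in the frame of nose above -0.003 m and x of tube_center in the frame of fixture between -0.006 and 0.006 m and height (world z) of tube_center below 0.036 m); the robot touches nothing.
It fails at once if the tube is lifted (its centre more than 10 mm above where it lies) or tipped up (height (world z) of tube_center above 0.042 m or angle between tube_center's own z axis and vertical above 0.2 rad).
It fails at once if a bystander is moved by more than 20 mm (distance of any of pipe, block, nut from where it was at the start of the episode above 0.02 m).
It also fails if it takes over 48 s, if anything falls off the work surface, if the arm or the gripper's body presses on something with over 40 N, if the wrist force passes 120 N, or if a joint passes its speed limit or range.

ROBOT

A 6-joint arm with a two-finger parallel gripper is mounted at the origin on the work surface; the furniture and walls round the work are solid. World frame = base frame: x ahead of the robot, y to its left, z up, the work surface at z = 0. Lengths are in m, angles in rad, forces in N, time in s.
With the tool pointing down it reaches from about 0.35 to 0.975 m from the base axis. Payload 4.9 kg.
Tool frame: the origin (TCP) lies on the centre line of the jaws, within the pads' length; the fingertips stand manip.tcp_to_tips ahead of it and the grasp point (between the pads) is the TCP (manip.tcp_to_tips is the distance from the TCP to the fingertips, in m); y points along the fingers, z is the direction in which the jaws open and shut, and the axes are right-handed (so a half turn about y gives the same grasp; the last joint's range is limited). The gripper opens to 85 mm and grips with 20 to 120 N. Pads are 22 mm wide; open, the fingers measure 114 mm over their backs; the gripper's body (76 mm by 85 mm) begins 54 mm behind the grasp point. The pads swing forward as they close: fully open they stand 13 mm farther back than shut.
Start: joints at [-1.233, 0.053, 1.613, -0, 1.476, -0.119], TCP at [0.276, -0.561, 0.211] pointing down, gripper open.
Joint ranges: [-3.01, 3.01], [-1.01, 2.22], [0.06, 2.58], [-1.02, 4.17], [0.09, 2.62], [-3.14, 3.14]. Speed limits (rad/s): [2.57, 2.57, 3.14, 3.14, 3.14, 3.14].

INTERFACE

Orientations are given as a unit quaternion [w, x, y, z].
In Python, from plant import manip gives the robot as it stands.
- The arm moves only by the tool apply_moves, never from a script. Its argument "moves" is a list of rows, each a list of 7 numbers: the gripper's target within -1 to 1 (shut at 1, half-way at 0, fully open at -1), then the shift along the tool's x, y, z in mm, then the turn, a rotation vector about the tool's x, y, z in degrees. A call has 1 to 20 rows; each row shifts and turns the commanded pose from where the row before left it, along the tool's axes as they then stand; what a row does not reach is not made up. A row lasts 1/10 s, in which the tool goes at most 50 mm and 8.59 degrees, less where a joint would pass 70% of its speed; a pose out of reach is approached as far as the arm can. A call with a gripper value outside its range is refused whole. The fingers move at their own pace and stop on an object; the grip force is fixed at half the most. Time passes only in rows, so rows that do not move let the fingers close. It gives the time, the measured TCP pose, the force and the opening at its end, in the units of the state.
- manip.state(): the state, without advancing time (a new reading comes with each control period).
- manip.grab_frame(name): name is "scene" or "top"; returns the picture (420x560x3 uint8, blue, green, red); there is no depth.
- manip.calibration(name): a dict with "mtx" (3x3 intrinsics, pixels), "distortion" ([k1, k2, p1, p2, k3] as OpenCV has them; the pictures are not rectified), "T" (4x4, takes a point from camera to world coordinates). Camera axes: x right, y down, z forward; pixel columns grow to the right and rows downward; lengths in m; the calibration is good to about 2 mm. A picture is of the moment at which its call begins. calibration takes no time and is no camera call.
- manip.job_done(): hands the job in, once; it reports no verdict.
The state is a dict: "time": time; "joint_pos": joint angles; "joint_vel": joint speeds; "joint_efforts": joint torques, N m; "tool_pos": TCP position; "tool_rot": TCP orientation; "contact_force": force on the tool from outside, world axes, zero at the start; "ft_torque": the same for the moment, N m; "gripper_width": opening from 0.0 (shut) to 1.0 (fully open).
Only numpy, scipy, OpenCV 4.12 (cv2) and the standard library are available. Lean on these libraries where they do the work, as an engineer would, in place of code of your own. Each camera call takes 0.05 s, during which the arm holds its last target. There are 200 camera calls.

## Working session

There is one attempt and no reset: what is moved stays moved. The work goes in short steps, Python scripts to look and compute and a tool call to move; the robot and the scene stay as the last step left them, time stands still between calls to the robot, and variables do not carry over. Pictures are saved under pics/ and viewed, about 8 in all and at most 12, crops included, and the job is handed in when it is done.

Besides the shell and the picture viewer there is one more tool, called after "Request:" as name(argument=value, ...), one argument or row to a line, values as JSON. apply_moves: Moves the arm, as the interface text tells. Its arguments: {"type":"object","properties":{"moves":{"type":"array","items":{"type":"array","items":{"type":"number"}}}},"required":["moves"]}

```bash
mkdir -p pics; python3 - <<'E'
from plant import manip
import cv2
for n in("scene","top"):
    cv2.imwrite(f"pics/{n}0.png",manip.grab_frame(n)); c=manip.calibration(n); print(n,c["mtx"].round(1).tolist(),c["distortion"],c["T"].round(3).tolist())
print(manip.state(), manip.tcp_to_tips)
E
```

```text
scene [[438.2, 0.0, 283.5], [0.0, 438.2, 211.3], [0.0, 0.0, 1.0]] [-0.00214456  0.          0.          0.          0.        ] [[-0.568, -0.581, 0.584, -0.222], [-0.823, 0.382, -0.421, 0.644], [0.021, -0.719, -0.695, 0.921], [0.0, 0.0, 0.0, 1.0]]
top [[390.9, 0.0, 283.2], [0.0, 390.9, 210.1], [0.0, 0.0, 1.0]] [-0.02352095  0.          0.          0.          0.        ] [[-0.023, -0.998, 0.057, 0.461], [-1.0, 0.023, 0.0, 0.122], [-0.002, -0.057, -0.998, 0.895], [0.0, 0.0, 0.0, 1.0]]
{'time': 0.1, 'joint_pos': array([-1.23300270e+00,  5.33173453e-02,  1.61416147e+00,  3.21257982e-05,
        1.47598116e+00, -1.19007416e-01]), 'joint_vel': array([ 1.47132017e-03, -4.05718683e-03, -2.33613773e-03, -2.90162123e-05,
       -8.10470197e-04, -2.00979748e-04]), 'joint_efforts': array([-9.43348714e-04, -3.94901955e+01, -3.71362531e+01, -2.04887519e-04,
        3.93845068e-03, -2.52885252e-05]), 'tool_pos': array([ 0.27548039, -0.56034829,  0.2100667 ]), 'tool_rot': array([ 0.16004106, -0.16016274,  0.6894005 , -0.68808554]), 'contact_force': array([ 0.12230874, -1.1845495 , -0.79691599]), 'ft_torque': array([-0.00295063, -0.00173457, -0.03622045]), 'gripper_width': 0.997036941335682} 0.019
```

View pics/scene0.png

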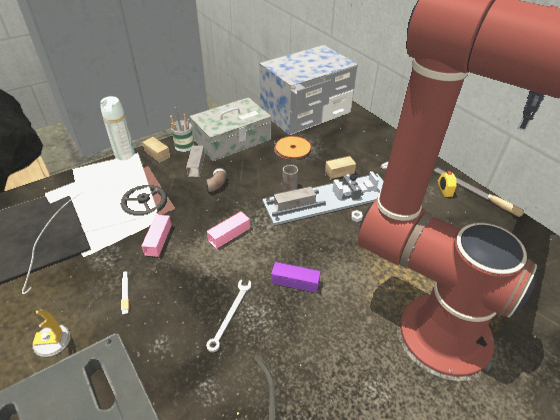

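View pics/top0.png

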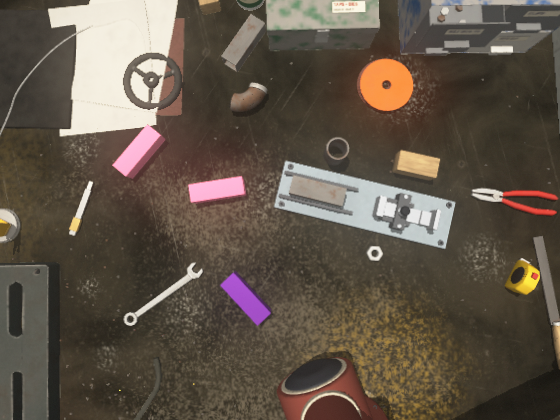

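Top view: the fixture runs from its tube end at left (282,185) to its slide end at right (448,225). The pipe (337,150) and block (417,164) are above it, and the nut (375,253) below. Next I measure the base plate's outline and enlarge the picture.

```bash
cat > h.py <<'E'
import cv2, numpy as np
from plant import manip
def ray(n,uv,z):
    c=manip.calibration(n); p=cv2.undistortPoints(np.array(uv,float).reshape(-1,1,2),c["mtx"],c["distortion"])[:,0]
    d=np.c_[p,np.ones(len(p))]@c["T"][:3,:3].T; o=c["T"][:3,3]
    return o+d*((z-o[2])/d[:,2])[:,None]
def proj(n,P):
    c=manip.calibration(n); T=np.linalg.inv(c["T"])
    return cv2.projectPoints(np.array(P,float).reshape(-1,3),cv2.Rodrigues(T[:3,:3])[0],T[:3,3],c["mtx"],c["distortion"])[0][:,0]
E
python3 - <<'E'
from h import *
im=cv2.imread("pics/top0.png").astype(int)
b,g,r=im[...,0],im[...,1],im[...,2]
m=((b-r>12)&(b>110)).astype(np.uint8); m[:, :265]=0; m[:,465:]=0; m[:150]=0; m[255:]=0
m=cv2.morphologyEx(m,cv2.MORPH_OPEN,np.ones((2,2)))
cs,_=cv2.findContours(m,0,1); c=np.vstack([k for k in cs if cv2.contourArea(k)>60])
h=cv2.boxPoints(cv2.minAreaRect(c)); print(h)
w=ray("top",h,.012); print(w.round(4)); print(np.linalg.norm(np.roll(w,-1,0)-w,axis=1))
ctr=w.mean(0); e=[w[(i+1)%4]-w[i] for i in range(4)]; L=max(e,key=np.linalg.norm); L=L if L[1]>0 else -L
fy=L/np.linalg.norm(L); fx=np.array([fy[1],-fy[0],0]); print("ctr",ctr,"fy",fy, np.degrees(np.arctan2(fy[1],fy[0])))
ctr[2]=0; np.save("fix.npy",[ctr,fx,fy])
big=cv2.resize(im[150:260,265:465].astype(np.uint8),None,fx=4,fy=4,interpolation=cv2.INTER_CUBIC)
F=lambda x,y,z: ctr+fx*x+fy*y+np.array([0,0,z])
pts=[F(sx*.055,sy*.2,.012) for sx in(-1,1) for sy in (-1,1)]+[F(sx*.039,-.075+sy*.013,.05) for sx in(-1,1) for sy in (-1,1)]
pts+=[F(0,-.075,.076)]
for p in proj("top",pts): cv2.circle(big,tuple(int(v) for v in ((p-[265,150])*4+2)),3,(0,0,255),1)
cv2.imwrite("pics/c1.png",big)
E
```

```text
Traceback (most recent call last):
ValueError: need at least one array to concatenate
```

```bash
cat > m.py <<'E'
from h import *
im=cv2.imread("pics/top0.png").astype(int)
print(im[205,365],im[215,370],im[200,440])
m=(im.min(2)>115).astype(np.uint8); m[:, :268]=0; m[:,465:]=0; m[:158]=0; m[248:]=0
cs,_=cv2.findContours(m,0,1); c=max(cs,key=cv2.contourArea)
h=cv2.boxPoints(cv2.minAreaRect(c))+0.; print(h)
w=ray("top",h,.012); print(w.round(4)); print(np.linalg.norm(np.roll(w,-1,0)-w,axis=1))
ctr=w.mean(0); e=[w[(i+1)%4]-w[i] for i in range(4)]; L=max(e,key=np.linalg.norm); L=L if L[1]>0 else -L
fy=L/np.linalg.norm(L); fx=np.array([fy[1],-fy[0],0]); print("ctr",ctr,"fy",fy, np.degrees(np.arctan2(fy[1],fy[0])))
ctr[2]=0; np.save("fix.npy",[ctr,fx,fy])
big=cv2.resize(im[150:260,265:465].astype(np.uint8),None,fx=4,fy=4,interpolation=cv2.INTER_CUBIC)
F=lambda x,y,z: ctr+fx*x+fy*y+np.array([0,0,z])
pts=[F(sx*.055,sy*.2,.012) for sx in(-1,1) for sy in (-1,1)]+[F(sx*.039,-.075+sy*.013,.05) for sx in(-1,1) for sy in (-1,1)]
pts+=[F(0,-.075,.076)]+[F(s*.022,-.155,.058) for s in (-1,1)]
for p in proj("top",pts): cv2.circle(big,tuple(int(v) for v in ((p-[265,150])*4+2)),3,(0,0,255),1)
cv2.imwrite("pics/c1.png",big)
E
python3 m.py
```

```text
[208 208 199] [207 206 199] [204 205 197]
[[272.95667 206.72275]
 [284.50513 159.47903]
 [456.15942 201.43896]
 [444.61096 248.68268]]
[[ 0.5196  0.1456  0.012 ]
 [ 0.6269  0.1169  0.012 ]
 [ 0.5219 -0.271   0.012 ]
 [ 0.4157 -0.2397  0.012 ]]
[0.1110521  0.40191463 0.11079911 0.39901944]
ctr [ 0.52101478 -0.06203715  0.012     ] fy [ 0.26105921  0.96532279 -0.        ] 74.86707895487197
```

View pics/c1.png

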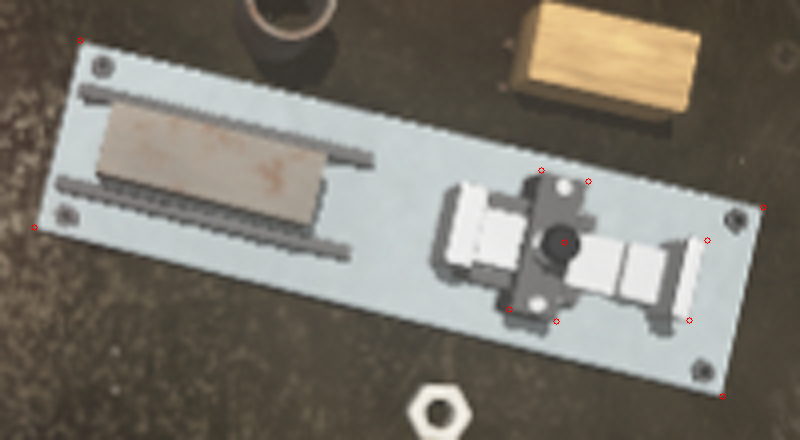

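The projected corners, bridge and pin all land within about 1 px. The plate's outer edge sits near (693,280) in the crop, close to y = -155 mm. Next come the tube's ends and the path to the first push.

```bash
cat >> h.py <<'E'
from scipy.spatial.transform import Rotation as Ro
C,FX,FY=np.load("fix.npy"); RF=np.c_[FX,FY,[0,0,1]]
tofix=lambda P:(np.atleast_2d(P)-C)@RF
def where():
    s=manip.state(); q=s["tool_rot"]; R=Ro.from_quat(np.roll(q,-1)).as_matrix(); return s,R
def delta(x,y,z):
    "translation in tool mm to fixture point, and turn (deg) to tool down, tool x along fixture +-y"
    s,R=where(); d=C+RF@np.array([x,y,z])-s["tool_pos"]
    out=[]
    for sg in(1,-1):
        G=np.c_[sg*FY,[0,0,-1],np.cross(sg*FY,[0,0,-1])]
        out.append(np.degrees(Ro.from_matrix(R.T@G).as_rotvec()).round(2))
    out.sort(key=np.linalg.norm)
    print("fix pos mm",(tofix(s["tool_pos"])*1000).round(1),"tool d mm",(R.T@d*1000).round(1),"turn",out,"F(fix)",(RF.T@s["contact_force"]).round(1),"q",s["joint_pos"].round(2),"t",s["time"])
    print("tool axes in fix:\n",(RF.T@R).round(3))
E
python3 - <<'E'
from h import *
g=lambda l:np.array(l)/4+[264.5,149.5]
print("tube top",tofix(ray("top",g([[111,103],[97,172],[327,152],[313,222]]),.052)).round(4))
print("plate",tofix(ray("top",g([[702,238],[683,318]]),.058)).round(4))
delta(0,-.185,.15)
E
```

```text
tube top [[ 0.0186  0.1741  0.052 ]
 [-0.0198  0.1725  0.052 ]
 [ 0.0205  0.0541  0.052 ]
 [-0.0183  0.0527  0.052 ]]
plate [[ 0.0227 -0.152   0.058 ]
 [-0.0217 -0.1514  0.058 ]]
fix pos mm [[-106.9 -545.1  210.1]] tool d mm [-318.    60.5 -199.8] turn [array([  0.09, -48.69,  -0.06]), array([7.0000e-02, 1.3131e+02, 1.1000e-01])] F(fix) [ 0.4 -1.1 -0.8] q [-1.23  0.05  1.61  0.    1.48 -0.12] t 0.1
tool axes in fix:
 [[-0.751 -0.001  0.66 ]
 [-0.66   0.002 -0.751]
 [-0.    -1.    -0.002]]
```

Request:
apply_moves(
  moves=[
    [1,0,0,0,0,-8.1,0],
    [1,0,0,0,0,-8.1,0],
    [1,0,0,0,0,-8.1,0],
    [1,0,0,0,0,-8.1,0],
    [1,0,0,0,0,-8.1,0],
    [1,0,0,0,0,-8.2,0],
    [1,0,0,0,0,0,0],
  ],
)

```text
time: 0.8
tool_pos: [0.2756, -0.5605, 0.2105]
tool_rot: [0.43, -0.43, 0.562, -0.561]
contact_force: [0.1, 0.9, 0.4]
gripper_width: -0.004
```

```bash
python3 -c "
from h import *
delta(0,-.185,.12)"
```

```text
fix pos mm [[-106.8 -545.3  210.5]] tool d mm [-360.2   90.8  106.8] turn [array([ 0.04, -0.01, -0.06]), array([9.0000e-02, 1.7999e+02, 6.0000e-02])] F(fix) [-0.2  0.9  0.4] q [-1.23  0.05  1.61  0.    1.48 -0.97] t 0.8
tool axes in fix:
 [[-0.    -0.001  1.   ]
 [-1.     0.001 -0.   ]
 [-0.001 -1.    -0.001]]
```

Request:
apply_moves(
  moves=[
    [1,-18,0,5,0,0,0],
    [1,-34,0,10,0,0,0],
    [1,-34,0,10,0,0,0],
    [1,-34,0,10,0,0,0],
    [1,-34,0,10,0,0,0],
    [1,-34,0,10,0,0,0],
    [1,-34,10,10,0,0,0],
    [1,-34,10,10,0,0,0],
    [1,-34,10,10,0,0,0],
    [1,-34,10,10,0,0,0],
    [1,-20,15,7,0,0,0],
    [1,-16,15,5,0,0,0],
    [1,0,15,0,0,0,0],
    [1,0,0,0,0,0,0],
    [1,0,0,0,0,0,0],
  ],
)

```text
time: 2.3
tool_pos: [0.4724, -0.2415, 0.126]
tool_rot: [0.429, -0.43, 0.562, -0.562]
contact_force: [0.5, -0.7, 0.9]
gripper_width: -0.001
```

```bash
python3 -c "
from h import *
delta(0,-.185,.049)
cv2.imwrite('pics/t2.png',cv2.resize(manip.grab_frame('top')[140:270,265:485],None,fx=3.5,fy=3.5,interpolation=2))"
```

```text
fix pos mm [[-1.000e-01 -1.859e+02  1.260e+02]] tool d mm [-0.9 77.   0.2] turn [array([ 0.05, -0.07, -0.  ]), array([0.0000e+00, 1.7993e+02, 7.0000e-02])] F(fix) [ 0.7 -0.5  0.9] q [-0.61 -0.11  1.91 -0.    1.33 -0.35] t 2.3
tool axes in fix:
 [[-0.001 -0.001  1.   ]
 [-1.     0.    -0.001]
 [-0.    -1.    -0.001]]
```

View pics/t2.png

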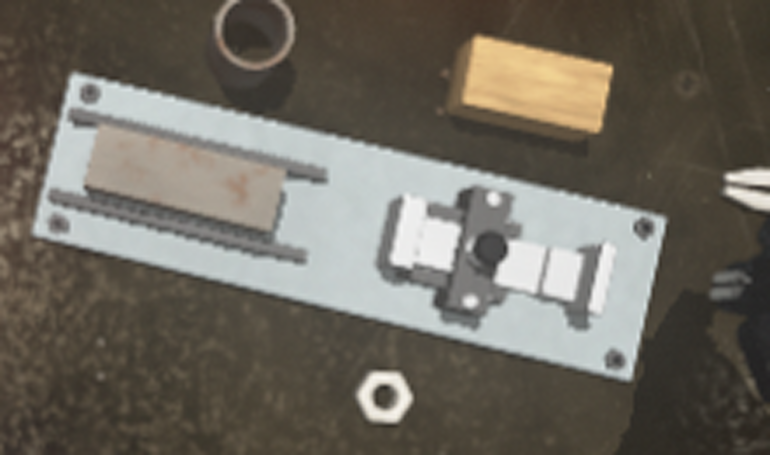

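The pipe, block and nut are undisturbed. The gripper appears at the right, tips near (735,285), which agrees with its height. Next I go down.

Request:
apply_moves(
  moves=[
    [1,0,20,0,0,0,0],
    [1,0,25,0,0,0,0],
    [1,0,20,0,0,0,0],
    [1,0,12,0,0,0,0],
    [1,0,0,0,0,0,0],
    [1,-5,0,0,0,0,0],
    [1,-5,0,0,0,0,0],
    [1,-5,0,0,0,0,0],
    [1,-5,0,0,0,0,0],
    [1,-5,0,0,0,0,0],
    [1,-5,0,0,0,0,0],
    [1,0,0,0,0,0,0],
    [1,0,0,0,0,0,0],
  ],
)

```text
time: 3.65
tool_pos: [0.4808, -0.2122, 0.0492]
tool_rot: [-0.43, 0.43, -0.561, 0.561]
contact_force: [0.8, -0.1, -0.2]
gripper_width: 0.002
```

```bash
python3 -c "
from h import *
delta(0,-.126,.049)"
```

```text
fix pos mm [[   0.3 -155.4   49.2]] tool d mm [-29.4   0.2  -0.3] turn [array([0.  , 0.03, 0.  ]), array([ 1.0000e-02, -1.7997e+02, -0.0000e+00])] F(fix) [ 0.8  0.1 -0.2] q [-0.56 -0.02  1.98 -0.    1.19 -0.29] t 3.65
tool axes in fix:
 [[ 0. -0.  1.]
 [-1. -0.  0.]
 [ 0. -1. -0.]]
```

Request:
apply_moves(
  moves=[
    [1,-3,0,0,0,0,0],
    [1,-3,0,0,0,0,0],
    [1,0,0,0,0,0,0],
  ],
)

```text
time: 3.95
tool_pos: [0.4823, -0.2063, 0.0491]
tool_rot: [0.43, -0.43, 0.561, -0.561]
contact_force: [0.4, 0.8, 0.5]
gripper_width: 0.004
```

```bash
python3 -c "
from h import *
delta(0,-.126,.049)
cv2.imwrite('pics/t3.png',cv2.resize(manip.grab_frame('top')[140:270,265:485],None,fx=3.5,fy=3.5,interpolation=2))"
```

```text
fix pos mm [[   0.3 -149.3   49.1]] tool d mm [-23.3   0.1  -0.3] turn [array([ 0.01,  0.02, -0.01]), array([-1.0000e-02, -1.7998e+02, -2.0000e-02])] F(fix) [0.1 0.9 0.5] q [-0.55 -0.03  1.98  0.    1.19 -0.28] t 3.95
tool axes in fix:
 [[ 0. -0.  1.]
 [-1.  0.  0.]
 [-0. -1. -0.]]
```

View pics/t3.png

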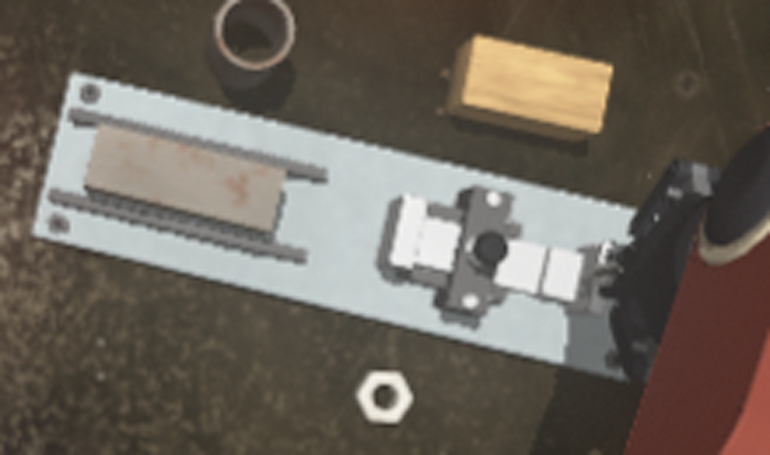

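The slide has not moved: its nose is still at (405,230) and the plate at (600,260), with the gripper just behind it. I continue with small steps.

Request:
apply_moves(
  moves=[
    [1,-2,0,0,0,0,0],
    [1,-2,0,0,0,0,0],
    [1,-2,0,0,0,0,0],
    [1,0,0,0,0,0,0],
  ],
)

```text
time: 4.4
tool_pos: [0.4839, -0.2005, 0.0492]
tool_rot: [0.43, -0.43, 0.561, -0.561]
contact_force: [-0.8, 0.4, -0.3]
gripper_width: -0.001
```

```bash
python3 -c "
from h import *
delta(0,-.126,.049)
cv2.imwrite('pics/t4.png',cv2.resize(manip.grab_frame('top')[140:270,265:485],None,fx=3.5,fy=3.5,interpolation=2))
a,b,c=[cv2.imread(f'pics/t{i}.png')[170:300,370:460] for i in(2,3,4)]
for p,q in((a,b),(a,c)):
  print(cv2.phaseCorrelate(p.mean(2),q.mean(2)))"
```

```text
fix pos mm [[   0.3 -143.4   49.2]] tool d mm [-17.4   0.2  -0.3] turn [array([ 0.  ,  0.02, -0.  ]), array([-1.0000e-02, -1.7998e+02, -1.0000e-02])] F(fix) [-0.8  0.2 -0.3] q [-0.53 -0.03  1.98  0.    1.19 -0.27] t 4.4
tool axes in fix:
 [[ 0. -0.  1.]
 [-1.  0.  0.]
 [-0. -1. -0.]]
((0.02729375965631675, 0.490798172362247), 0.9853168324164255)
((0.015215039022571375, 0.4776134744616769), 0.979862690396212)
```

```bash
python3 -c "
from h import *
s,R=where()
im=manip.grab_frame('scene'); P=[s['tool_pos'],s['tool_pos']+.019*R[:,1],C+RF@[0,-.155,.045]]; p=proj('scene',P); print(p)
x=cv2.resize(im[120:240,250:410],None,fx=5,fy=5,interpolation=2)
for q in p: cv2.circle(x,tuple(int(v) for v in ((q-[250,120])*5+2)),4,(0,0,255),1)
cv2.imwrite('pics/s4.png',x)
cv2.imwrite('pics/t4b.png',cv2.resize(cv2.imread('pics/t4.png')[:,370:],None,fx=1.5,fy=1.5))"
```

```text
[[371.42771293 177.62755769]
 [370.46488456 182.26647382]
 [374.52379846 178.00006763]]
```

View pics/s4.png

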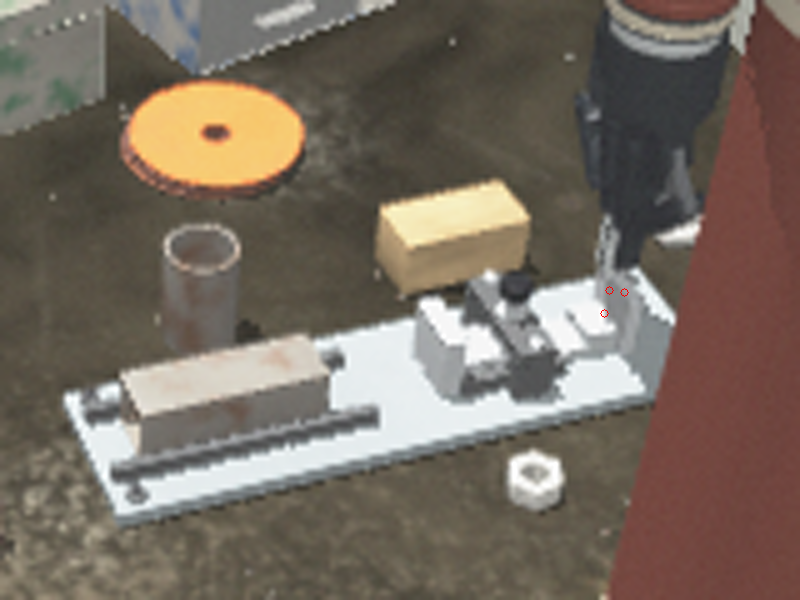

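The scene view shows the fingertips going down just behind the plate's top at (622,265). There is no contact yet, and the plate, nut, block and pipe are in place. I continue in small steps.

Request:
apply_moves(
  moves=[
    [1,-2,0,0,0,0,0],
    [1,-2,0,0,0,0,0],
    [1,-2,0,0,0,0,0],
    [1,0,0,0,0,0,0],
  ],
)

```text
time: 4.9
tool_pos: [0.4855, -0.1947, 0.0492]
tool_rot: [0.43, -0.43, 0.561, -0.561]
contact_force: [-0.0, 0.3, -0.8]
gripper_width: -0.003
```

```bash
python3 -c "
from h import *
delta(0,-.126,.049)
cv2.imwrite('pics/t5.png',cv2.resize(manip.grab_frame('top')[140:270,265:485],None,fx=3.5,fy=3.5,interpolation=2))
a,c=[cv2.imread(f'pics/t{i}.png')[170:300,370:460] for i in(4,5)]
print(cv2.phaseCorrelate(a.mean(2),c.mean(2)))"
```

```text
fix pos mm [[   0.3 -137.3   49.2]] tool d mm [-11.3   0.2  -0.3] turn [array([ 0.  ,  0.02, -0.01]), array([-1.0000e-02, -1.7998e+02, -0.0000e+00])] F(fix) [-0.1  0.3 -0.8] q [-0.52 -0.03  1.98  0.    1.19 -0.26] t 4.9
tool axes in fix:
 [[ 0. -0.  1.]
 [-1.  0.  0.]
 [-0. -1. -0.]]
((-0.007973109956594726, 0.49076035080328495), 0.980959919320108)
```

```bash
python3 -c "
from h import *
s,R=where()
out=[]
for n,(r,c) in (('scene',(140,340)),('top',(150,400))):
  im=manip.grab_frame(n); w=60 if n=='scene' else 90; h=int(w*1.2)
  k=400/w; x=cv2.resize(im[r:r+h,c:c+w],None,fx=k,fy=k,interpolation=2)
  for i,q in enumerate(proj(n,[s['tool_pos'],s['tool_pos']+.019*R[:,1]])): cv2.circle(x,tuple(int(v) for v in ((q-[c,r]+.5)*k)),4,[(0,0,255),(0,255,0)][i],2)
  out.append(cv2.resize(x,(400,480)))
cv2.imwrite('pics/z5.png',np.hstack(out))"
```

```text
(no output)
```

View pics/z5.png

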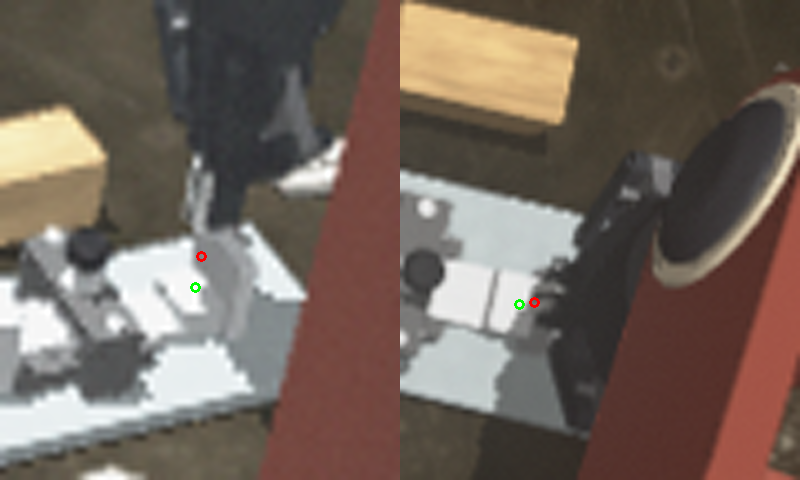

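```bash
python3 -c "
from h import *
def tri(a,b):
  A=[];y=[]
  for n,p in(('top',a),('scene',b)):
    P0=ray(n,[p],0.)[0]; P1=ray(n,[p],.2)[0]; d=(P1-P0)/np.linalg.norm(P1-P0); M=np.eye(3)-np.outer(d,d); A.append(M); y.append(M@P0)
  X,r,_,_=np.linalg.lstsq(np.vstack(A),np.hstack(y),rcond=None); return (tofix(X)*1000).round(1),np.sqrt(r)*1000
for t in((545,290),(540,310),(535,290)):
  for s in((198,224),(215,230)):
    print(t,s,tri((400+(t[0]-400)/4.444,150+t[1]/4.444),(340+s[0]/6.667,140+s[1]/6.667)))
# where plate top would be now, slide at 0
F=lambda l:[C+RF@np.array(v) for v in l]
P=F([[.022,-.155,.058],[-.022,-.155,.058],[.022,-.145,.058],[-.022,-.145,.058]])
print('scene',(proj('scene',P)-[340,140])*6.667); print('top',(proj('top',P)-[400,150])*4.444+[400,0])
"
```

```text
(545, 290) (198, 224) (array([[   5.1, -137.5,   63.3]]), array([0.07707267]))
(545, 290) (215, 230) (array([[   4.6, -143. ,   57.8]]), array([5.05623056]))
(540, 310) (198, 224) (array([[  -5.6, -132. ,   73.2]]), array([2.39111091]))
(540, 310) (215, 230) (array([[  -6.1, -137.5,   67.9]]), array([2.66704537]))
(535, 290) (198, 224) (array([[   3.1, -133.9,   65.3]]), array([2.59444976]))
(535, 290) (215, 230) (array([[   2.5, -139.4,   60. ]]), array([7.73255478]))
scene [[212.74495674 203.90369092]
 [257.24287795 260.59980158]
 [193.90323578 207.99755854]
 [238.07251327 264.88992571]]
top [[583.43921174 265.12950102]
 [563.8242179  353.52156133]
 [563.40492568 260.21006017]
 [543.72849007 348.59071647]]
```

Triangulating the fingertips gives about (5, -137, 63) mm. The x and y match the reported TCP, but the tips pass just over the plate, whose top is at 58 mm. The true tips are about 30 mm higher than tcp_to_tips implies. So I back off and go 15 mm lower, which is safe under either reading.

Request:
apply_moves(
  moves=[
    [1,0,-5,0,0,0,0],
    [1,15,0,0,0,0,0],
    [1,20,0,0,0,0,0],
    [1,13,0,0,0,0,0],
    [1,0,5,0,0,0,0],
    [1,0,5,0,0,0,0],
    [1,0,5,0,0,0,0],
    [1,0,4,0,0,0,0],
    [1,0,0,0,0,0,0],
    [1,0,0,0,0,0,0],
  ],
)

```text
time: 6.05
tool_pos: [0.4729, -0.2409, 0.0349]
tool_rot: [0.43, -0.43, 0.562, -0.561]
contact_force: [0.9, 0.4, -0.6]
gripper_width: -0.001
```

```bash
python3 -c "
from h import *
s,R=where(); delta(0,-.163,.035)
out=[]
for n,(r,c) in (('scene',(140,340)),('top',(150,410))):
  im=manip.grab_frame(n); w=60 if n=='scene' else 90; h=int(w*1.2)
  k=400/w; x=cv2.resize(im[r:r+h,c:c+w],None,fx=k,fy=k,interpolation=2)
  for i,q in enumerate(proj(n,[s['tool_pos'],s['tool_pos']+.019*R[:,1]])): cv2.circle(x,tuple(int(v) for v in ((q-[c,r]+.5)*k)),4,[(0,0,255),(0,255,0)][i],2)
  out.append(cv2.resize(x,(400,480)))
cv2.imwrite('pics/z6.png',np.hstack(out))"
```

```text
fix pos mm [[   0.2 -185.2   34.9]] tool d mm [-22.2  -0.   -0.2] turn [array([ 0.02,  0.04, -0.01]), array([-2.0000e-02, -1.7996e+02, -4.0000e-02])] F(fix) [ 0.8  0.7 -0.6] q [-0.61  0.01  1.97  0.    1.16 -0.35] t 6.05
tool axes in fix:
 [[ 0.001 -0.     1.   ]
 [-1.     0.     0.001]
 [-0.    -1.    -0.   ]]
```

View pics/z6.png

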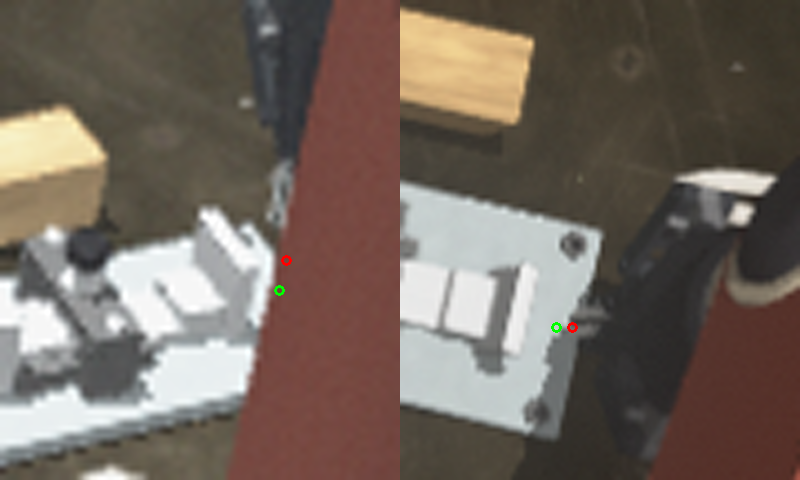

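The tips are visible at about (277,225) in the scene half and (585,322) in the top half. Both lie behind the projected marks, so I triangulate them again.

```bash
python3 -c "
from h import *
def tri(a,b):
  A=[];y=[]
  for n,p in(('top',a),('scene',b)):
    P0=ray(n,[p],0.)[0]; P1=ray(n,[p],.2)[0]; d=(P1-P0)/np.linalg.norm(P1-P0); M=np.eye(3)-np.outer(d,d); A.append(M); y.append(M@P0)
  X,r,_,_=np.linalg.lstsq(np.vstack(A),np.hstack(y),rcond=None); return (tofix(X)*1000).round(1),np.sqrt(r)*1000
for t in((580,310),(583,320),(583,330)):
  for s in((275,222),(280,226)):
    print(t,s,tri((410+(t[0]-400)/4.444,150+t[1]/4.444),(340+s[0]/6.667,140+s[1]/6.667)))
"
```

```text
(580, 310) (275, 222) (array([[   6.3, -181.1,   52.6]]), array([0.3132047]))
(580, 310) (280, 226) (array([[   6.5, -183.4,   49.2]]), array([1.04021894]))
(583, 320) (275, 222) (array([[   1.9, -180. ,   56.8]]), array([2.93325248]))
(583, 320) (280, 226) (array([[   2.1, -182.3,   53.4]]), array([1.59690626]))
(583, 330) (275, 222) (array([[  -3. , -177.8,   61.5]]), array([4.72414483]))
(583, 330) (280, 226) (array([[  -2.8, -180.1,   58.1]]), array([3.40232644]))
```

The tips stand about 16 mm above the reported TCP height, so roughly 50 mm here. I lower in two checked stages to bring them to about 30 mm.

Request:
apply_moves(
  moves=[
    [1,0,3,0,0,0,0],
    [1,0,3,0,0,0,0],
    [1,0,2,0,0,0,0],
    [1,0,0,0,0,0,0],
    [1,0,0,0,0,0,0],
  ],
)

```text
time: 6.65
tool_pos: [0.4728, -0.2413, 0.0271]
tool_rot: [0.43, -0.43, 0.562, -0.561]
contact_force: [-0.3, -0.4, -0.9]
gripper_width: -0.003
```

Request:
apply_moves(
  moves=[
    [1,0,2,0,0,0,0],
    [1,0,2,0,0,0,0],
    [1,0,2,0,0,0,0],
    [1,0,0,0,0,0,0],
    [1,0,0,0,0,0,0],
  ],
)

```text
time: 7.15
tool_pos: [0.4728, -0.2413, 0.0211]
tool_rot: [0.43, -0.43, 0.562, -0.561]
contact_force: [0.2, -0.5, -0.1]
gripper_width: -0.0
```

The nominal tips would now be inside the base plate with no force reading, which confirms the offset. The true tips are at about 37 mm. Now the push, starting with the contact stage.

Request:
apply_moves(
  moves=[
    [1,-5,0,0,0,0,0],
    [1,-5,0,0,0,0,0],
    [1,-5,0,0,0,0,0],
    [1,-5,0,0,0,0,0],
    [1,-4,0,0,0,0,0],
    [1,-4,0,0,0,0,0],
    [1,0,0,0,0,0,0],
    [1,0,0,0,0,0,0],
  ],
)

```text
time: 7.95
tool_pos: [0.4803, -0.2142, 0.0213]
tool_rot: [0.43, -0.43, 0.561, -0.561]
contact_force: [0.0, -2.3, 0.9]
gripper_width: 0.001
```

```bash
python3 -c "
from h import *
delta(0,-.126,.021)"
```

```text
fix pos mm [[   0.4 -157.5   21.3]] tool d mm [-31.5   0.3  -0.4] turn [array([-0.  ,  0.01, -0.01]), array([-2.0000e-02, -1.7999e+02,  0.0000e+00])] F(fix) [ 0.6 -2.2  0.9] q [-0.56  0.02  1.99  0.    1.14 -0.3 ] t 7.95
tool axes in fix:
 [[ 0.  0.  1.]
 [-1.  0.  0.]
 [-0. -1.  0.]]
```

Contact, at about 3 N. I push on.

Request:
apply_moves(
  moves=[
    [1,-4,0,0,0,0,0],
    [1,-4,0,0,0,0,0],
    [1,-4,0,0,0,0,0],
    [1,-4,0,0,0,0,0],
    [1,-4,0,0,0,0,0],
    [1,-4,0,0,0,0,0],
    [1,-2,0,0,0,0,0],
    [1,-2,0,0,0,0,0],
    [1,0,0,0,0,0,0],
  ],
)

```text
time: 8.85
tool_pos: [0.4875, -0.1873, 0.0213]
tool_rot: [-0.43, 0.43, -0.561, 0.562]
contact_force: [-2.0, -5.5, 0.3]
gripper_width: -0.0
```

Request:
apply_moves(
  moves=[
    [1,-1,0,0,0,0,0],
    [1,-1,0,0,0,0,0],
    [1,-1,0,0,0,0,0],
    [1,0,0,0,0,0,0],
  ],
)

```text
time: 9.25
tool_pos: [0.4883, -0.1846, 0.0213]
tool_rot: [-0.43, 0.43, -0.561, 0.562]
contact_force: [-2.4, -5.2, -0.6]
gripper_width: 0.002
```

Request:
apply_moves(
  moves=[
    [1,-1,0,0,0,0,0],
    [1,-1,0,0,0,0,0],
    [1,0,0,0,0,0,0],
  ],
)

```text
time: 9.55
tool_pos: [0.4884, -0.1841, 0.0214]
tool_rot: [-0.429, 0.431, -0.561, 0.562]
contact_force: [-3.2, -10.6, -1.5]
gripper_width: -0.001
```

Request:
apply_moves(
  moves=[
    [1,-1,0,0,0,0,0],
    [1,-1,0,0,0,0,0],
    [1,0,0,0,0,0,0],
  ],
)

```text
time: 9.85
tool_pos: [0.4884, -0.1841, 0.0214]
tool_rot: [-0.428, 0.432, -0.56, 0.563]
contact_force: [-5.9, -15.4, -1.9]
gripper_width: -0.003
```

The force has jumped to 16 N with no further movement, so the slide is at its rigid end stop. I retreat, rise and check the latch.

Request:
apply_moves(
  moves=[
    [1,5,0,0,0,0,0],
    [1,8,0,0,0,0,0],
    [1,10,0,0,0,0,0],
    [1,15,0,0,0,0,0],
    [1,15,0,0,0,0,0],
    [1,10,-5,0,0,0,0],
    [1,0,-20,0,0,0,0],
    [1,0,-40,0,0,0,0],
    [1,0,-40,0,0,0,0],
    [1,0,-20,0,0,0,0],
    [1,0,0,0,0,0,0],
  ],
)

```text
time: 10.95
tool_pos: [0.4752, -0.2432, 0.1512]
tool_rot: [-0.431, 0.429, -0.559, 0.564]
contact_force: [-0.3, 0.9, 0.9]
gripper_width: 0.001
```

```bash
python3 -c "
from h import *
delta(0,.21,.146)
cv2.imwrite('pics/t7.png',cv2.resize(manip.grab_frame('top')[140:270,265:485],None,fx=3.5,fy=3.5,interpolation=2))
a,c=[cv2.imread(f'pics/t{i}.png')[170:300,360:460] for i in(2,7)]
"
```

```text
fix pos mm [[   3.1 -186.9  151.2]] tool d mm [-396.9    4.3   -3.2] turn [array([-0.47, -0.01,  0.13]), array([ -0.21, 179.99,  -0.74])] F(fix) [-0.5  0.8  0.9] q [-0.61 -0.13  1.89  0.    1.37 -0.35] t 10.95
tool axes in fix:
 [[-0.     0.008  1.   ]
 [-1.    -0.002 -0.   ]
 [ 0.002 -1.     0.008]]
```

View pics/t7.png

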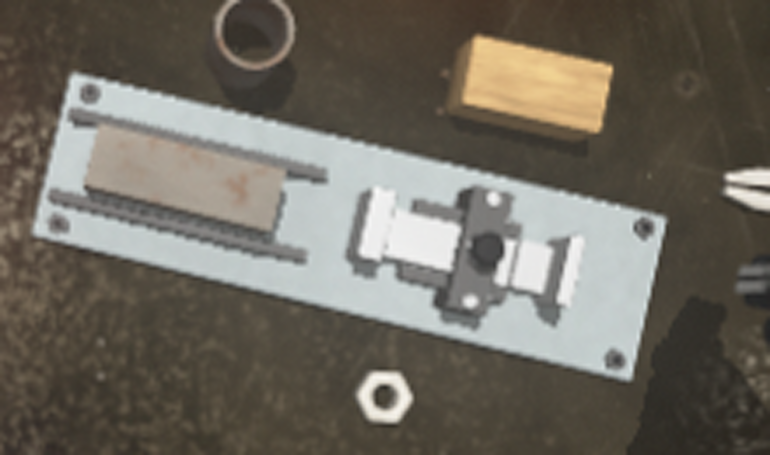

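The slide sprang back and stands about 20 mm in: the nose moved from (405,230) to (375,225), and the plate is at (570,270). It looks latched, and the bystanders are undisturbed. I carry on above the fixture to the tube's far end.

Request:
apply_moves(
  moves=[
    [1,-18,0,0,-0.5,0,0],
    [1,-36,0,0,0,0,0],
    [1,-36,0,0,0,0,0],
    [1,-36,0,0,0,0,0],
    [1,-36,0,0,0,0,0],
    [1,-36,0,0,0,0,0],
    [1,-36,0,0,0,0,0],
    [1,-36,0,-1,0,0,0],
    [1,-36,0,-1,0,0,0],
    [1,-36,0,-1,0,0,0],
    [1,-36,0,0,0,0,0],
    [1,-18,0,0,0,0,0],
    [1,0,0,0,0,0,0],
    [1,0,0,0,0,0,0],
  ],
)

```text
time: 12.4
tool_pos: [0.5726, 0.1412, 0.1448]
tool_rot: [0.427, -0.433, 0.564, -0.559]
contact_force: [-0.2, -0.2, 0.6]
gripper_width: -0.0
```

```bash
python3 -c "
from h import *
delta(0,.212,.023)
g=lambda l:np.array(l)/3.5+[264.6,139.6]
print('nose',tofix(ray('top',g([[370,187],[358,257]]),.056))*1000)"
```

```text
fix pos mm [[ -3.2 209.6 144.8]] tool d mm [ -2.6 121.8   4.6] turn [array([0.62, 0.02, 0.08]), array([ 1.3000e-01, -1.7997e+02, -9.8000e-01])] F(fix) [-0.1 -0.2  0.6] q [0.11 0.03 1.75 0.   1.37 0.38] t 12.4
tool axes in fix:
 [[ 0.    -0.011  1.   ]
 [-1.    -0.001  0.   ]
 [ 0.001 -1.    -0.011]]
nose [[ 20.69671335   1.41057524  56.        ]
 [-23.13007743  -1.18026319  56.        ]]
```

Request:
apply_moves(
  moves=[
    [1,-2,20,2,0.6,0,0],
    [1,0,30,1,0,0,0],
    [1,0,30,0,0,0,0],
    [1,0,25,0,0,0,0],
    [1,0,12,0,0,0,0],
    [1,0,5,0,0,0,0],
    [1,0,0,0,0,0,0],
    [1,0,0,0,0,0,0],
  ],
)

```text
time: 13.2
tool_pos: [0.578, 0.1427, 0.0258]
tool_rot: [-0.431, 0.429, -0.561, 0.562]
contact_force: [-0.1, 0.4, -0.4]
gripper_width: 0.0
```

```bash
python3 -c "
from h import *
delta(0,.131,.023)
out=[]
for n,(r,c) in (('scene',(110,245)),('top',(120,240))):
  im=manip.grab_frame(n); out.append(cv2.resize(im[r:r+120,c:c+100],(400,480),interpolation=2))
cv2.imwrite('pics/z8.png',np.hstack(out))"
```

```text
fix pos mm [[  1.5 212.5  25.8]] tool d mm [81.6  2.7 -1.5] turn [array([-0.23, -0.02, -0.05]), array([ 8.0000e-02,  1.7998e+02, -3.7000e-01])] F(fix) [-0.2  0.4 -0.4] q [ 0.12  0.16  1.82 -0.    1.15  0.38] t 13.2
tool axes in fix:
 [[-0.     0.004  1.   ]
 [-1.     0.001 -0.   ]
 [-0.001 -1.     0.004]]
```

View pics/z8.png

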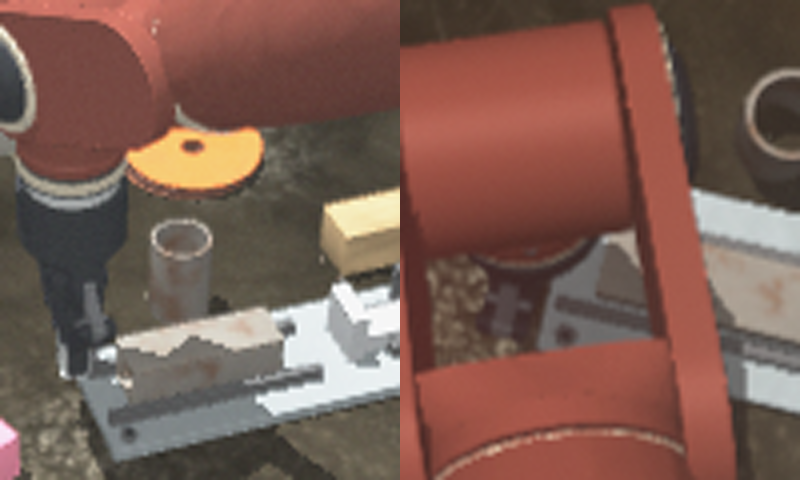

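The fingertips are at about (72,372) in the scene half, beyond the tube's far end and below its top. I push along the channel.

Request:
apply_moves(
  moves=[
    [1,5,3,-1,0,0,0],
    [1,5,0,0,0,0,0],
    [1,5,0,0,0,0,0],
    [1,5,0,0,0,0,0],
    [1,4,0,0,0,0,0],
    [1,3,0,0,0,0,0],
    [1,3,0,0,0,0,0],
    [1,3,0,0,0,0,0],
    [1,3,0,0,0,0,0],
    [1,0,0,0,0,0,0],
  ],
)

```text
time: 14.3
tool_pos: [0.5663, 0.1083, 0.0212]
tool_rot: [-0.43, 0.429, -0.561, 0.562]
contact_force: [-0.2, 3.5, -0.7]
gripper_width: 0.001
```

```bash
python3 -c "
from h import *
delta(0,.131,.023)"
```

```text
fix pos mm [[ -0.7 176.2  21.2]] tool d mm [45.2 -1.7  0.7] turn [array([-0.1,  0. ,  0. ]), array([ 1.0e-02, -1.8e+02,  1.5e-01])] F(fix) [-1.1  3.3 -0.7] q [ 0.06  0.13  1.87 -0.    1.14  0.32] t 14.3
tool axes in fix:
 [[ 0.     0.002  1.   ]
 [-1.    -0.     0.   ]
 [ 0.    -1.     0.002]]
```

Contact, at 3.3 N, about where expected. I carry on.

Request:
apply_moves(
  moves=[
    [1,3,0,0,0,0,0],
    [1,3,0,0,0,0,0],
    [1,3,0,0,0,0,0],
    [1,3,0,0,0,0,0],
    [1,3,0,0,0,0,0],
    [1,3,0,0,0,0,0],
    [1,3,0,0,0,0,0],
    [1,3,0,0,0,0,0],
    [1,3,0,0,0,0,0],
    [1,3,0,0,0,0,0],
    [1,3,0,0,0,0,0],
    [1,3,0,0,0,0,0],
    [1,0,0,0,0,0,0],
  ],
)

```text
time: 15.6
tool_pos: [0.5569, 0.073, 0.0212]
tool_rot: [-0.43, 0.43, -0.561, 0.562]
contact_force: [0.8, 1.6, 0.3]
gripper_width: -0.001
```

Request:
apply_moves(
  moves=[
    [1,1,0,0,0,0,0],
    [1,1,0,0,0,0,0],
    [1,1,0,0,0,0,0],
    [1,1,0,0,0,0,0],
    [1,0,0,0,0,0,0],
  ],
)

```text
time: 16.1
tool_pos: [0.556, 0.0697, 0.0212]
tool_rot: [-0.43, 0.429, -0.561, 0.562]
contact_force: [1.1, 3.8, 0.2]
gripper_width: 0.0
```

Request:
apply_moves(
  moves=[
    [1,1,0,0,0,0,0],
    [1,1,0,0,0,0,0],
    [1,0,0,0,0,0,0],
  ],
)

```text
time: 16.4
tool_pos: [0.5554, 0.0677, 0.0212]
tool_rot: [-0.43, 0.43, -0.561, 0.562]
contact_force: [0.9, 3.8, -0.2]
gripper_width: -0.004
```

```bash
python3 -c "
from h import *
delta(0,.131,.023)"
```

```text
fix pos mm [[ -0.7 134.3  21.2]] tool d mm [ 3.3 -1.8  0.7] turn [array([-0.1 ,  0.  ,  0.01]), array([ 1.0e-02, -1.8e+02,  1.5e-01])] F(fix) [-0.1  3.9 -0.2] q [-0.01  0.09  1.91 -0.    1.14  0.25] t 16.4
tool axes in fix:
 [[ 0.     0.002  1.   ]
 [-1.    -0.     0.   ]
 [ 0.    -1.     0.002]]
```

Still sliding, at about 4 N of friction, with some 3 mm left by estimate.

Request:
apply_moves(
  moves=[
    [1,1,0,0,0,0,0],
    [1,1,0,0,0,0,0],
    [1,1,0,0,0,0,0],
    [1,0,0,0,0,0,0],
  ],
)

```text
time: 16.8
tool_pos: [0.5546, 0.0648, 0.0212]
tool_rot: [-0.43, 0.43, -0.561, 0.562]
contact_force: [0.8, 3.4, 0.3]
gripper_width: 0.001
```

Request:
apply_moves(
  moves=[
    [1,1,0,0,0,0,0],
    [1,1,0,0,0,0,0],
    [1,0,0,0,0,0,0],
  ],
)

```text
time: 17.1
tool_pos: [0.5546, 0.0639, 0.0213]
tool_rot: [-0.431, 0.429, -0.561, 0.562]
contact_force: [3.1, 7.3, -0.8]
gripper_width: 0.0
```

Request:
apply_moves(
  moves=[
    [1,1,0,0,0,0,0],
    [1,0,0,0,0,0,0],
    [1,0,0,0,0,0,0],
  ],
)

```text
time: 17.4
tool_pos: [0.5548, 0.0637, 0.0215]
tool_rot: [-0.432, 0.428, -0.562, 0.562]
contact_force: [4.5, 9.6, -0.9]
gripper_width: 0.001
```

Request:
apply_moves(
  moves=[
    [1,-5,0,0,0,0,0],
    [1,-10,0,0,0,0,0],
    [1,-20,0,0,0,0,0],
    [1,-30,0,0,0,0,0],
    [1,-30,0,0,0,0,0],
    [1,0,-30,0,0,0,0],
    [1,0,-40,0,0,0,0],
    [1,0,-40,0,0,0,0],
    [1,-35,0,0,0,0,0],
    [1,-35,0,0,0,0,0],
    [1,-35,0,0,0,0,0],
    [1,-20,0,0,0,0,0],
    [1,0,0,0,0,0,0],
    [1,0,0,0,0,0,0],
  ],
)

```text
time: 18.8
tool_pos: [0.6108, 0.2742, 0.1307]
tool_rot: [-0.43, 0.43, -0.561, 0.562]
contact_force: [0.6, 0.3, 0.4]
gripper_width: -0.0
```

```bash
python3 -c "
from h import *
cv2.imwrite('pics/t9.png',cv2.resize(manip.grab_frame('top')[140:270,265:485],None,fx=3.5,fy=3.5,interpolation=2))
"
```

```text
(no output)
```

View pics/t9.png

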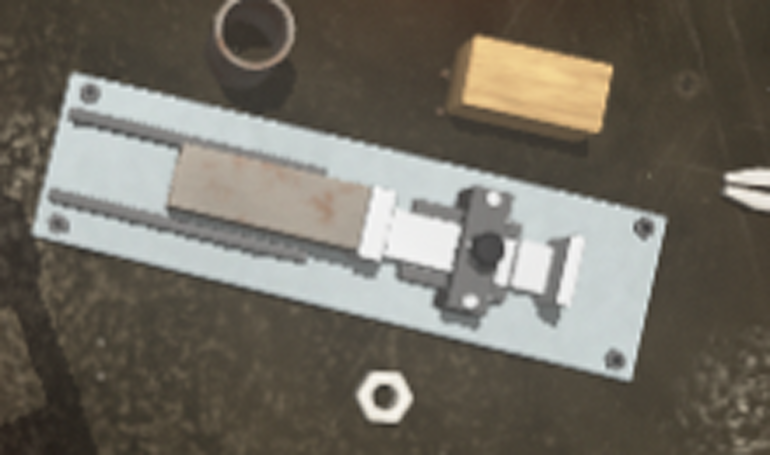

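The tube's near end at (365,215) sits flush against the nose with no visible gap. The slide is unchanged at mid position, and the pipe, block and nut are where they were. I hand in.

```bash
python3 -c "
from plant import manip
print(manip.job_done())"
```

```text
the job is handed in; nothing more can be done
None
```

The length stop is set: the slide is latched at mid position, the tube rests against its nose, and I handed the job in at about 19 s.

- **Slide:** I pushed the plate in until it hit the end stop, where the force rose to about 16 N with no further movement. On release it sprang back, and the top picture showed it about 20 mm in. I judged the latch from that position and from the slide not moving when the tube pressed on it. I could not see the pin's drop directly.
- **Tube:** I pushed it about 53 mm along the channel with about 4 N of friction. At the nose the force rose to about 10 N and it stopped. The last top picture shows no visible gap, the tube straight in its channel, the slide still at mid position, and the pipe, block and nut where they were. The gripper is clear of everything.
- **Disagreement:** the fingertips turned out to be about 16 mm above the reported TCP height, not 19 mm below it as `manip.tcp_to_tips` says. My first push therefore passed over the plate without touching it. I measured the tips in both camera views, lowered the tool and repeated the push.

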